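# Clip the bin's bag bar into its fork clips

## Task

The bin's bag bar has rolled under its lift-off lid unit and only one end pokes out. Draw it right out by that end, lay it down on the open mat and let go; then take it again by its middle and press it down past the sprung jaws of the bracket until it sits fully home in both fork clips with both jaws snapped shut. Leave the can, bottle, container and cup where they stand.

Things in the scene. Friction and masses are not known exactly. Their poses are not given: they have to be found in the camera images.
- bag_bar: The bag bar: aluminium tube, 14 mm diameter, with a black square block (20 x 20 mm, 30 mm long) on each end; 230 mm long overall, about 110 g, same both ways round. Origin at its middle, on the axis; x runs along it. Lying on the mat its axis is 10 mm up and it cannot roll. It starts on the mat under the lid unit, 70 to 90 mm of one end sticking out.
- end_a (a point): Centre of the bar's end face at -x of the bar (115 mm from the middle).
- end_b (a point): Centre of the bar's end face at +x of the bar (115 mm from the middle).
- lid_unit: The bin's lift-off lid unit, fixed: grey slab 360 mm (its x) by 170 mm (its y) with three white lids and round push buttons on top, 79 mm high overall, on four feet (20 mm diameter, at x +-167, y +-72 mm), 28 mm free beneath. Origin on the mat under its centre. The bar sticks out from its -y long side.
- bracket: Steel bracket fixed to the mat: base plate 190 mm (its x) by 70 mm (its y), 8 mm thick; origin on the mat under its centre. Two fork clips, 16 mm long in x, stand at x = -65 and +65 mm with 114 mm free between them. The bar lies along x; its end blocks do not fit in the forks and stay outside them, with 12 mm of play either way along x.
- seat (a point): Where the bar's middle lies when fully home: 60 mm above the mat, midway between the forks, on the slot's centre line. Same axes as the bracket: the bar's axis lies along x.
- fork_a (a point): Middle of the slot of the fork at x = -65 mm, 60 mm above the mat, axes as the bracket. Each fork: rigid steel tine on the +y side, black hinged sprung jaw on the -y side. The mouth opens upward, 26 mm wide at its top (86 mm above the mat), narrows to 10 mm at the jaw's tooth (69 mm up); below it the slot is 17 mm wide, its floor 53 mm up.
- fork_b (a point): The same for the fork at x = +65 mm.
- jaw_a (a joint): Angle of the sprung jaw of the fork at x = -65 mm: 0 shut, grows as it is pushed outward (to -y), up to 0.5; it yields by about 0.15 to let the bar past at some 4 to 8 N of downward push per fork, and springs back.
- jaw_b (a joint): The same for the fork at x = +65 mm.
- can: Crushed aluminium can, upright, 66 mm across, 45 mm high, very light. Origin under its centre. Leave alone.
- bottle: Brown glass bottle, standing, 62 mm across, 190 mm high. Origin under its centre. Leave alone.
- deli: Transparent open deli container, 100 mm across, 60 mm high. Origin under its centre. Leave alone.
- cup: White ceramic cup with a handle at its +y, 80 mm across, 85 mm high. Origin under its centre. Leave alone.
Not all that is in view belongs to the job. Of the things shaped like the bag_bar, the aluminium one is meant.

How it is judged:
By the outcome, as a careful person would: the job done as asked, in the order asked, and still so for the second after the job is handed in, with the robot touching nothing.
It also fails if it takes over 56 s, if anything falls off the work surface, if the arm or the gripper's body presses on something with over 40 N, if the wrist force passes 120 N, or if a joint passes its speed limit or range.

## Robot

A 6-joint arm with a two-finger parallel gripper is mounted at the origin on the work surface. World frame = base frame: x ahead of the robot, y to its left, z up, the work surface at z = 0. Lengths are in m, angles in rad, forces in N, time in s.
With the tool pointing down it reaches from about 0.375 to 0.925 m from the base axis. Payload 5.7 kg.
Tool frame: the origin (TCP) lies on the centre line of the jaws, within the pads' length; the fingertips stand r.tcp_to_tips ahead of it and the grasp point (between the pads) lies 3 mm ahead of it (r.tcp_to_tips is the distance from the TCP to the fingertips, in m); y points along the fingers, x is the direction in which the jaws open and shut, and the axes are right-handed (so a half turn about y gives the same grasp; the last joint's range is limited). The gripper opens to 85 mm and grips with 20 to 120 N. Pads are 22 mm wide; open, the fingers measure 114 mm over their backs; the gripper's body (76 mm by 85 mm) begins 54 mm behind the grasp point. The pads swing forward as they close: fully open they stand 13 mm farther back than shut.
Start: joints at [1.197, 0.359, 1.51, -0, 1.272, -0.115], TCP at [0.154, 0.58, 0.253] pointing down, gripper open.
Joint ranges: [-2.97, 2.97], [-1.01, 2.36], [0.21, 2.38], [-0.96, 4.11], [0.2, 2.71], [-2.98, 2.98]. Speed limits (rad/s): [2.39, 2.39, 3.14, 3.14, 3.14, 3.14].

## Interface

Orientations are given as [roll, pitch, yaw] about the fixed x, y, z axes, in that order (R = Rz(yaw) Ry(pitch) Rx(roll)).
In Python, from cell import r, solve_ik, camera, cut_out, place_of gives the robot as it stands. The module is installed in compiled form; this text tells all that it offers. Calls block until the motion is done:
- r.move_to(position, orientation): joint-space move of the TCP to a pose.
- r.move_straight(position, ori=None, max_speed=0.15, stop_force=None): straight line of the TCP; ori=None keeps the orientation; max_speed is the mean speed in m/s. With stop_force (N) it stops when the force on the tool has changed by that much, and returns True; else False.
- r.set_joints(angles): joint-space move.
- r.grip(opening): finger opening in m; the grip force is fixed at half the most; returns when the fingers have stopped.
- r.hold(seconds).
- solve_ik(position, orientation): joint angles nearest the present ones, or None.
- r.get_state(): the state.
- camera(name): name is "scene" or "side" or "wrist"; returns a dict with "pixels" (384x512x3 uint8, blue, green, red), "range_z" (384x512 float32, m along the optical axis (not along the pixel's ray), 0 where there is no reading), "intrinsics" (3x3 intrinsics, pixels), "world_from_camera" (4x4, takes a point from camera to world coordinates). Camera axes: x right, y down, z forward; pixel columns grow to the right and rows downward; lengths in m; the calibration is good to about 2 mm. A picture is of the moment at which its call begins.
A pose or a line that the arm cannot do raises r.IKError and nothing moves.
- r.close_job(): hands the job in, once; it reports no verdict.
Trained networks look in a picture, given as the dict that the camera call returned (one of the last four; its "shot" number tells which), for a name from the list of things; names that differ only in an ending like _2 or _b are one class to them, and where a whole thing is asked for, a point or a joint stands for the part that bears it (a point fixed in the world has none). Each returns a list of dicts, best first, with "conf" (0 to 1); they miss things now and then, are a little off and sometimes report something else, mostly with a low value. They report only what shows in the picture. A call takes as long as a camera call. They do not tell look-alikes from the thing itself.
- cut_out(label, picture): "pixels" (384x512 bool, what is visible of it) and "extent" ([left, top, width, height] in pixels, round what is visible of it).
- place_of(label, picture): "centre" ([column, row] in pixels: a listed point, or the origin of a listed thing).
The state is a dict: "time": time; "q": joint angles; "joint_velocities": joint speeds; "effort": joint torques, N m; "eef_pos": TCP position; "tool_rot": TCP orientation; "wrist_force": force on the tool from outside, world axes, zero at the start; "wrist_torque": the same for the moment, N m; "width": finger opening in m.
Only numpy, scipy, OpenCV 4.12 (cv2) and the standard library are available. Lean on these libraries where they do the work, as an engineer would, in place of code of your own. Each camera call takes 0.05 s, during which the arm holds its last target. There are 200 camera calls.

## Working session

There is one attempt and no reset: what is moved stays moved. The work goes in short steps, each a Python script; the robot and the scene stay as the last script left them, time stands still between calls to the robot, and variables do not carry over. Pictures are saved under pics/ and viewed, about 8 in all and at most 12, crops included, and the job is handed in when it is done.

```bash
mkdir -p pics
cat > h.py <<'E'
import numpy as np, cv2
from cell import r, solve_ik, camera, cut_out, place_of
def pts(p,mask=None):
    z=p["range_z"]; m=(z>0) if mask is None else (mask&(z>0))
    v,u=np.nonzero(m); d=z[v,u]; K=p["intrinsics"]
    c=np.c_[(u-K[0,2])/K[0,0]*d,(v-K[1,2])/K[1,1]*d,d,np.ones(len(d))]
    return (c@p["world_from_camera"].T)[:,:3],np.c_[u,v]
def ray(p,uv,h):
    K=p["intrinsics"];T=p["world_from_camera"]
    d=T[:3,:3]@np.array([(uv[0]-K[0,2])/K[0,0],(uv[1]-K[1,2])/K[1,1],1]);o=T[:3,3]
    return o+d*(h-o[2])/d[2]
E
cat > a.py <<'E'
from h import *
np.set_printoptions(precision=4,suppress=True)
print(r.get_state()["tool_rot"],r.tcp_to_tips,r.get_state()["time"])
ims=[]
for n in("scene","side"):
    p=camera(n);im=p["pixels"].copy()
    print(n,p["world_from_camera"][:3,3])
    for l in ["bag_bar","lid_unit","bracket","can","bottle","deli","cup"]:
        for c in cut_out(l,p)[:4]:
            if c["conf"]<.2: continue
            P,_=pts(p,c["pixels"]); 
            if len(P)==0: continue
            print(l,round(c["conf"],2),c["extent"],"med",np.median(P,0),"lo",np.percentile(P,3,0),"hi",np.percentile(P,97,0))
            x,y,w,h=map(int,c["extent"]);cv2.rectangle(im,(x,y),(x+w,y+h),(0,0,255),1);cv2.putText(im,l,(x,y),0,.35,(0,0,255))
    for l,h in [("end_a",.01),("end_b",.01),("seat",.06),("fork_a",.06),("fork_b",.06),("lid_unit",0),("bracket",0),("bag_bar",.01)]:
        for c in place_of(l,p)[:3]:
            if c["conf"]>.2: print(l,round(c["conf"],2),c["centre"],ray(p,c["centre"],h))
    cv2.imwrite(f"pics/{n}0.png",cv2.resize(im,(800,600),interpolation=cv2.INTER_CUBIC))
    np.savez(n+".npz",**{k:p[k] for k in("pixels","range_z","intrinsics","world_from_camera")})
E
python3 a.py
```

```text
[-1.5706  0.0018  1.312 ] 0.022 0.0
scene [0.994  0.5746 0.9514]
bag_bar 0.9 [340.7, 164.5, 67.7, 20.2] med [0.1688 0.3573 0.0164] lo [0.0971 0.2763 0.0027] hi [0.2804 0.4134 0.0225]
bag_bar 0.79 [392.9, 237.7, 47.9, 58.1] med [0.399  0.6045 0.0167] lo [0.2759 0.5932 0.0012] hi [0.497  0.6152 0.0225]
bag_bar 0.7 [260.3, 214.2, 15.8, 16.2] med [0.5606 0.203  0.0171] lo [0.549  0.1776 0.0009] hi [0.568  0.2382 0.0234]
bag_bar 0.63 [151.4, 255.6, 71.0, 46.4] med [0.8404 0.1615 0.017 ] lo [0.8123 0.0522 0.0017] hi [0.8719 0.2645 0.0223]
lid_unit 0.77 [244.6, 184.5, 123.5, 127.6] med [0.572  0.3548 0.0727] lo [0.3805 0.2684 0.0474] hi [0.7182 0.4293 0.0769]
bracket 0.79 [143.5, 117.7, 53.1, 37.5] med [ 0.5541 -0.2804  0.0101] lo [ 0.4995 -0.3544  0.0017] hi [ 0.6073 -0.1939  0.0814]
bracket 0.3 [244.7, 182.2, 123.8, 128.1] med [0.5713 0.3541 0.0726] lo [0.3786 0.2661 0.039 ] hi [0.7182 0.4293 0.0768]
can 0.76 [210.6, 130.4, 18.8, 21.4] med [ 0.4267 -0.134   0.0419] lo [ 0.3942 -0.1721  0.0019] hi [ 0.4474 -0.1123  0.048 ]
bottle 0.77 [356.6, 269.5, 32.6, 43.0] med [0.5804 0.5583 0.1215] l
[... 2907 characters left out ...]
9] [0.8098 0.2697 0.01  ]
end_b 0.64 [336.0, 199.4] [0.8646 0.0363 0.01  ]
end_b 0.58 [187.4, 169.8] [0.511  0.6096 0.01  ]
seat 0.75 [346.7, 262.6] [ 0.5465 -0.2842  0.06  ]
fork_a 0.92 [372.2, 267.5] [ 0.5881 -0.3391  0.06  ]
fork_a 0.66 [330.0, 252.2] [ 0.5429 -0.2243  0.06  ]
fork_b 0.92 [372.2, 267.5] [ 0.5881 -0.3391  0.06  ]
fork_b 0.66 [330.0, 252.2] [ 0.5429 -0.2243  0.06  ]
lid_unit 0.91 [226.4, 197.7] [0.5263 0.3082 0.    ]
lid_unit 0.47 [349.1, 262.4] [ 0.6168 -0.244   0.    ]
bracket 0.74 [344.0, 277.4] [ 0.552  -0.2805  0.    ]
bag_bar 0.78 [161.2, 175.7] [0.3887 0.6195 0.01  ]
bag_bar 0.63 [231.6, 235.7] [0.3922 0.0677 0.01  ]
bag_bar 0.61 [230.2, 195.1] [0.5408 0.3024 0.01  ]
```

View pics/scene0.png

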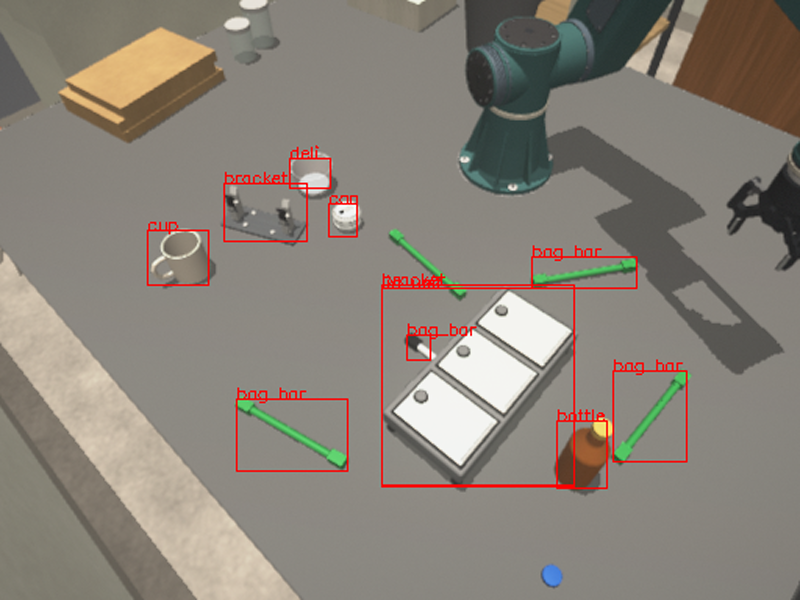

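View pics/side0.png

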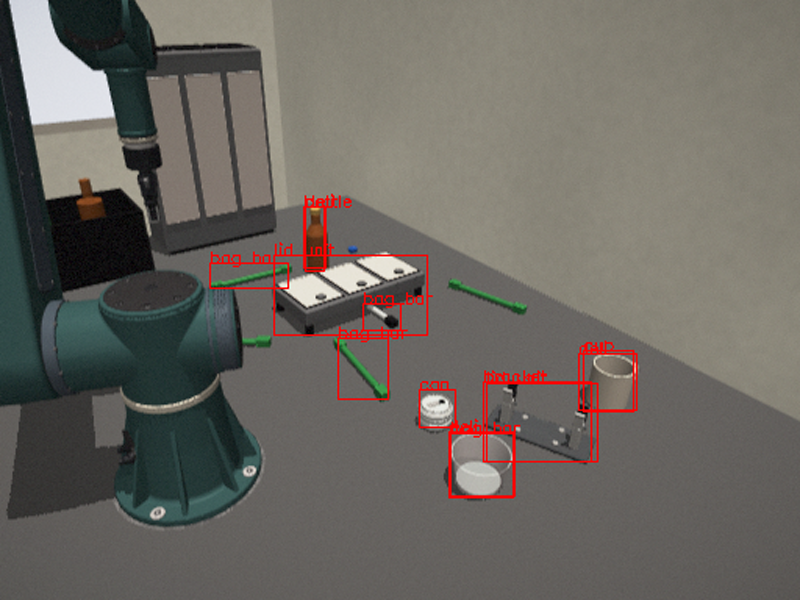

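The scene view shows the target bar's black end block at about (413,343)/800x600 on the lid's -y side. The four green bars are decoys. The bracket is at about (265,215) and empty. Next I'll take a wrist view from above the protruding end.

```bash
cat > b.py <<'E'
from h import *
np.set_printoptions(precision=4,suppress=True)
for n in("scene","side"):
    p=dict(np.load(n+".npz")); P,_=pts(p)
    m=(abs(P[:,0]-.555)<.04)&(P[:,1]>.15)&(P[:,1]<.26)&(P[:,2]>.008)&(P[:,2]<.03); print(n,m.sum(),np.median(P[m],0)); 
r.move_to([.56,.17,.26],[-np.pi/2,0,0])
p=camera("wrist"); print(p["world_from_camera"])
cv2.imwrite("pics/w1.png",p["pixels"])
P,uv=pts(p)
for c in cut_out("bag_bar",p):
    Q,_=pts(p,c["pixels"]); print(c["conf"],c["extent"],len(Q))
    t=Q[(Q[:,2]>.008)&(Q[:,2]<.03)]
    if len(t)>20:
        m=t.mean(0);_,_,V=np.linalg.svd((t-m)[:,:2]);d=V[0];s=(t-m)[:,:2]@d;print(m,d,m[:2]+d*s.min(),m[:2]+d*s.max(),"w",np.percentile((t-m)[:,:2]@V[1],[2,98]))
for l in("end_a","lid_unit"):
    for c in place_of(l,p): print(l,c["conf"],ray(p,c["centre"],.01))
np.savez("w1.npz",**{k:p[k] for k in("pixels","range_z","intrinsics","world_from_camera")})
E
python3 b.py
```

```text
scene 132 [0.5603 0.2032 0.0174]
side 81 [0.5527 0.1979 0.0183]
[[ 1.      0.0004  0.0002  0.5594]
 [ 0.0004 -0.9477 -0.3191  0.2542]
 [ 0.0001  0.3191 -0.9477  0.3801]
 [ 0.      0.      0.      1.    ]]
0.91 [475.9, 67.4, 26.8, 193.5] 3393
[0.8357 0.1658 0.0159] [ 0.23   -0.9732] [0.8119 0.2666] [0.8648 0.0427] w [-0.011   0.0075]
0.9 [242.8, 78.0, 14.8, 80.7] 1064
[0.5571 0.2171 0.0168] [-0.0012 -1.    ] [0.5571 0.2608] [0.557  0.1767] w [-0.0079  0.008 ]
0.82 [108.8, 139.1, 18.1, 138.5] 1862
[0.3973 0.12   0.016 ] [-0.1246 -0.9922] [0.4063 0.191 ] [0.384  0.0138] w [-0.008   0.0098]
end_a 0.85 [0.5577 0.1761 0.01  ]
end_a 0.85 [0.4011 0.1884 0.01  ]
end_a 0.7 [0.8656 0.0461 0.01  ]
end_a 0.64 [0.8152 0.2641 0.01  ]
```

View pics/w1.png

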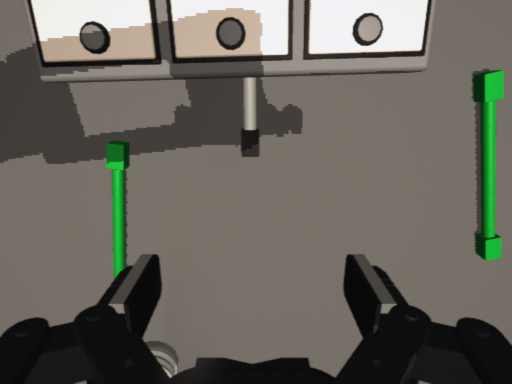

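The wrist picture shows the bar running along world y, with its black end at (250,143) and the end face at about (0.557, 0.176). There is clear mat toward -y. I'll grip the block and draw it out.

```bash
cat > c.py <<'E'
from h import *
np.set_printoptions(precision=4,suppress=True)
S=lambda:(lambda s:print(round(s["time"],2),s["eef_pos"],s["wrist_force"],round(s["width"],4)))(r.get_state())
D=[-np.pi/2,0,0]
r.move_to([.557,.192,.11],D); r.move_straight([.557,.192,.026],max_speed=.1,stop_force=15);S()
r.grip(0.0);S()
r.move_straight([.557,-.02,.026],max_speed=.12);S()
r.hold(.2);r.grip(.06);r.move_straight([.557,-.02,.15]);S()
r.move_to([.557,.02,.24],D);S()
p=camera("wrist");cv2.imwrite("pics/w2.png",p["pixels"])
for c in cut_out("bag_bar",p):
    Q,_=pts(p,c["pixels"]); t=Q[(Q[:,2]>.008)&(Q[:,2]<.03)]
    if len(t)>20:
        m=t.mean(0);_,_,V=np.linalg.svd((t-m)[:,:2]);d=V[0];s=(t-m)[:,:2]@d;print(c["conf"],m,d,m[:2]+d*s.min(),m[:2]+d*s.max(),"w",np.percentile((t-m)[:,:2]@V[1],[2,98]))
for l in("end_a","bag_bar"):
    for c in place_of(l,p): print(l,c["conf"],ray(p,c["centre"],.01))
E
python3 c.py
```

```text
5.53 [0.5576 0.1921 0.0266] [0.1604 0.1588 1.0298] 0.0851
6.14 [0.5573 0.1921 0.0264] [-0.3876 -0.026   4.6314] 0.0186
8.06 [ 0.5572 -0.0201  0.0264] [0.253  1.9401 6.8513] 0.0182
9.71 [ 0.5563 -0.0199  0.1493] [-0.1667 -0.0554  0.0696] 0.0603
10.18 [0.557  0.0204 0.24  ] [ 0.2679 -0.7761 -0.6518] 0.0601
0.82 [0.3931 0.0813 0.0158] [-0.1223 -0.9925] [0.4054 0.1811] [ 0.3785 -0.037 ] w [-0.01    0.0079]
0.7 [0.5571 0.081  0.0163] [ 0.0012 -1.    ] [0.557  0.1785] [ 0.5573 -0.0353] w [-0.0086  0.0086]
end_a 0.76 [ 0.3769 -0.0415  0.01  ]
end_a 0.58 [ 0.5543 -0.036   0.01  ]
end_a 0.46 [ 0.551  -0.2742  0.01  ]
bag_bar 0.75 [0.3896 0.0787 0.01  ]
bag_bar 0.68 [0.5543 0.0776 0.01  ]
```

View pics/w2.png

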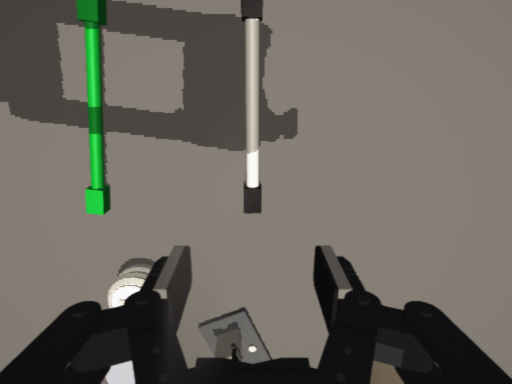

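The bar lies free on the open mat, end blocks at (252,7) and (252,198), with its middle at about (0.557, 0.079). Next I'll measure the bracket from above.

```bash
cat > d.py <<'E'
from h import *
np.set_printoptions(precision=4,suppress=True)
r.move_to([.55,-.36,.26],[-np.pi/2,0,0]);r.hold(.2)
p=camera("wrist");im=p["pixels"]
np.savez("w3.npz",**{k:p[k] for k in("pixels","range_z","intrinsics","world_from_camera")})
P,uv=pts(p)
b=(abs(P[:,0]-.55)<.14)&(abs(P[:,1]+.28)<.13)
q=P[b&(P[:,2]>.005)&(P[:,2]<.013)]; print(len(q),cv2.minAreaRect(q[:,:2].astype(np.float32)))
f=P[b&(P[:,2]>.05)&(P[:,2]<.1)]
_,lab,c=cv2.kmeans(f[:,:2].astype(np.float32),2,None,(3,50,1e-6),5,cv2.KMEANS_PP_CENTERS);print(c,[ (lab==i).sum() for i in(0,1)])
for l,h in(("seat",.06),("fork_a",.06),("bracket",0)):
    for k in place_of(l,p)[:3]: print(l,k["conf"],k["centre"],ray(p,k["centre"],h))
for k in cut_out("bracket",p): print(k["conf"],k["extent"])
cv2.imwrite("pics/w3.png",cv2.resize(im,(800,600),interpolation=cv2.INTER_CUBIC))
E
python3 d.py
```

```text
9001 ((0.502831220626831, -0.30289047956466675), (0.1794845312833786, 0.18988578021526337), 23.36466407775879)
[[ 0.4983 -0.2429]
 [ 0.5776 -0.3396]] [np.int64(1433), np.int64(737)]
seat 0.91 [252.7, 89.6] [ 0.5508 -0.28    0.06  ]
fork_a 0.85 [280.4, 152.7] [ 0.579  -0.3408  0.06  ]
fork_a 0.69 [226.8, 21.4] [ 0.5276 -0.222   0.06  ]
bracket 0.92 [254.6, 87.1] [ 0.5531 -0.2782  0.    ]
0.67 [189.2, 1.0, 121.4, 173.7]
```

View pics/w3.png

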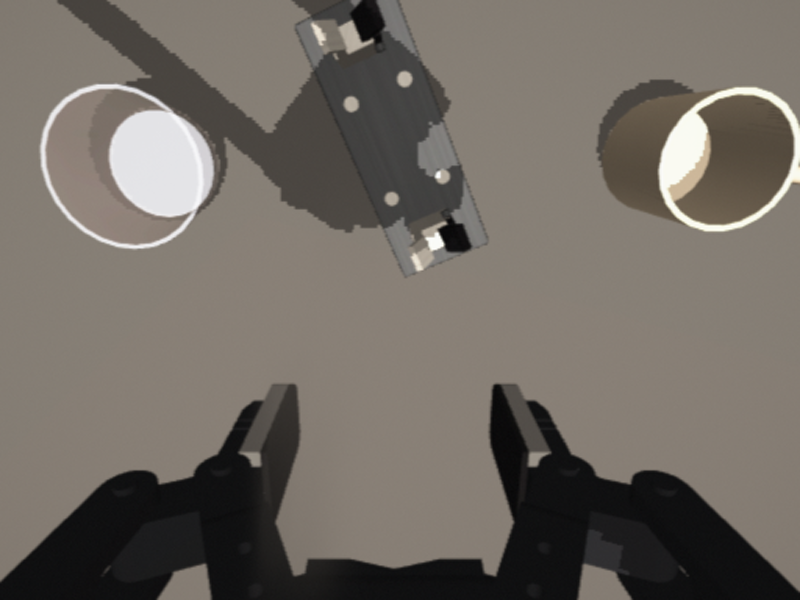

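The bracket shows in the view: forks at about (345,30) and (440,245), with the black jaws on the world +x side. The cup and container are clear of it. I'll take one better-centred shot for a precise pose.

```bash
cat > e.py <<'E'
from h import *
np.set_printoptions(precision=4,suppress=True)
r.move_to([.56,-.315,.26],[-np.pi/2,0,0]);r.hold(.2)
p=camera("wrist");P,uv=pts(p)
d0=np.array([-.397,.918]);n0=np.array([-.918,-.397]);c0=np.array([.5525,-.2795])
L=np.c_[(P[:,:2]-c0)@d0,(P[:,:2]-c0)@n0,P[:,2]]
b=(abs(L[:,0])<.105)&(abs(L[:,1])<.05)
q=P[b&(P[:,2]>.005)&(P[:,2]<.012)];R=cv2.minAreaRect(q[:,:2].astype(np.float32));print("plate",len(q),R)
for l,h in(("seat",.06),("fork_a",.06),("bracket",0)):
    for k in place_of(l,p)[:3]: print(l,k["conf"],k["centre"],ray(p,k["centre"],h))
for s in(-1,1):
    f=L[b&(s*L[:,0]>.05)&(s*L[:,0]<.085)]
    f=f[f[:,2]>.03]
    print("fork",s,len(f),"x",np.percentile(f[:,0],[1,99]))
    for z0 in np.arange(.050,.09,.004):
        g=f[(f[:,2]>=z0)&(f[:,2]<z0+.004)]
        if len(g): print(round(z0,3),len(g),np.histogram(g[:,1],bins=np.arange(-.04,.041,.004))[0])
im=p["pixels"];cv2.imwrite("pics/w4.png",cv2.resize(im[20:260,130:370],(600,600),interpolation=cv2.INTER_CUBIC))
E
python3 e.py
```

```text
plate 8385 ((0.553057849407196, -0.2811656892299652), (0.06998419016599655, 0.1902400255203247), 23.413715362548828)
seat 0.95 [245.4, 133.6] [ 0.5532 -0.2789  0.06  ]
fork_a 0.63 [268.0, 190.3] [ 0.5765 -0.3382  0.06  ]
bracket 0.6 [246.6, 128.6] [ 0.5534 -0.2818  0.    ]
fork -1 3370 x [-0.0734 -0.0501]
0.05 167 [ 0  0  0  0  0  0  3  5 15 23 53 54  8  6  0  0  0  0  0  0]
0.054 22 [0 0 0 0 0 0 3 5 1 1 1 0 9 2 0 0 0 0 0 0]
0.058 13 [0 0 0 0 0 0 3 2 0 0 0 0 6 2 0 0 0 0 0 0]
0.062 16 [0 0 0 0 0 0 2 5 0 0 0 0 6 3 0 0 0 0 0 0]
0.066 30 [0 0 0 0 0 0 5 6 4 9 0 0 3 3 0 0 0 0 0 0]
0.07 73 [ 0  0  0  0  0  0  0  3 16 21  0 18 12  3  0  0  0  0  0  0]
0.074 88 [ 0  0  0  0  0  0  2  4 34  0  0  1 45  2  0  0  0  0  0  0]
0.078 89 [ 0  0  0  0  0  1  5 27 12  0  0  0 22 22  0  0  0  0  0  0]
0.082 175 [ 0  0  0  0  0 14 60 35  0  0  0  0  0 39 27  0  0  0  0  0]
0.086 50 [ 0  0  0  0  0  0  7  2  0  0  0  0  0 23 18  0  0  0  0  0]
fork 1 883 x [0.0528 0.0713]
0.05 173 [ 0  0  0  0  0  0  0  1  3 15 74 71  8  1  0  0  0  0  0  0]
0.054 12 [0 0 0 0 0 0 1 2 0 0 0 2 7 0 0 0 0 0 0 0]
0.058 5 [0 0 0 0 0 0 1 0 0 0 0 0 3 1 0 0 0 0 0 0]
0.062 2 [0 0 0 0 0 0 1 1 0 0 0 0 0 0 0 0 0 0 0 0]
0.066 22 [ 0  0  0  0  0  0  1  1  2 15  0  0  2  1  0  0  0  0  0  0]
0.07 86 [ 0  0  0  0  0  0  0  1 19 25  0 29 11  1  0  0  0  0  0  0]
0.074 107 [ 0  0  0  0  0  0  0  0 50  0  0  1 56  0  0  0  0  0  0  0]
0.078 110 [ 0  0  0  0  0  1  2 34 11  0  0  0 38 24  0  0  0  0  0  0]
0.082 249 [ 0  0  0  0  0 21 88 46  0  0  0  0  0 57 37  0  0  0  0  0]
0.086 65 [ 0  0  0  0  0  0  6  7  0  0  0  0  0 26 26  0  0  0  0  0]
```

View pics/w4.png

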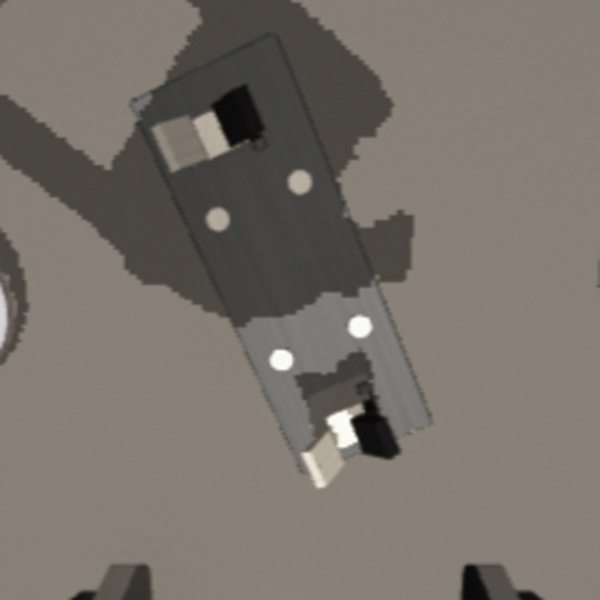

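The plate fit gives exactly 70.0 x 190.2 mm at (0.5531, -0.2812), with the axis at 113.41°. The forks are empty and shut. Now I'll regrip the bar at its middle and press it in.

```bash
cat > f.py <<'E'
from h import *
np.set_printoptions(precision=4,suppress=True)
S=lambda:(lambda s:print(round(s["time"],2),s["eef_pos"],s["wrist_force"],s["wrist_torque"],round(s["width"],4)))(r.get_state())
D=[-np.pi/2,0,0];B=[-np.pi/2,0,np.radians(23.41)]
r.grip(.06)
r.move_to([.557,.0795,.11],D); r.move_straight([.557,.0795,.0255],max_speed=.1,stop_force=15);S()
r.grip(0.0);S()
z0=r.get_state()["eef_pos"][2]-.010
r.move_straight([.557,.0795,.18]);S()
x,y=.5526,-.2814
r.move_to([x,y,.17],B)
r.move_straight([x,y,.100+z0],max_speed=.08);r.hold(.2);S()
p=camera("side");cv2.imwrite("pics/s5.png",cv2.resize(p["pixels"][190:330,260:430],(800,659),interpolation=cv2.INTER_CUBIC)[:600])
for z in(.085,.075,.068,.0585):
    print(r.move_straight([x,y,z+z0],max_speed=.03,stop_force=35));S()
E
python3 f.py
```

```text
15.72 [0.5575 0.0795 0.0259] [-0.3517 -0.2506 -0.0889] [ 0.0208 -0.0174 -0.0477] 0.0597
16.22 [0.5573 0.0795 0.0261] [-0.8392 -0.6605  6.0819] [0.0005 0.1994 0.0643] 0.0112
17.4 [0.5562 0.0795 0.1791] [ 0.1016 -0.5343 -0.2321] [-0.0541  0.004   0.0161] 0.0115
19.77 [ 0.553  -0.2817  0.1168] [ 0.3448  0.3031 -1.3281] [-0.0001 -0.0029  0.0121] 0.0117
False
20.48 [ 0.5525 -0.2814  0.1009] [-0.7264 -0.3396 -1.2044] [ 0.0106 -0.013  -0.0479] 0.0115
False
20.96 [ 0.5519 -0.282   0.0914] [-3.6167 -2.4754  3.9012] [-0.2915  0.6849  0.0422] 0.0113
False
21.34 [ 0.5516 -0.2819  0.0836] [-3.0124 -3.6717 -1.3335] [-0.7242  0.6215 -0.0678] 0.0112
False
21.81 [ 0.5523 -0.2812  0.076 ] [-6.6914  1.0217 13.7014] [0.1328 1.0298 0.0017] 0.0113
```

```bash
cat > g.py <<'E'
from h import *
np.set_printoptions(precision=4,suppress=True)
c=lambda n,a,b,e,f:cv2.resize(camera(n)["pixels"][a:b,e:f],(500,400),interpolation=cv2.INTER_CUBIC)
A=c("side",220,320,295,420)
r.grip(.06); s=r.get_state();print(s["time"],s["wrist_force"],s["width"])
x,y=s["eef_pos"][:2]; r.move_straight([x,y,.16],max_speed=.12)
r.move_to([.56,-.315,.26],[-np.pi/2,0,0]);r.hold(.2)
p=camera("wrist");P,uv=pts(p)
c0=np.array([.5531,-.2812]);a=np.radians(113.41);d=np.array([np.cos(a),np.sin(a)]);n=np.array([-d[1],d[0]])
L=np.c_[(P[:,:2]-c0)@d,(P[:,:2]-c0)@n,P[:,2]]
b=(abs(L[:,1])<.013)
for u in(-.12,-.105,-.09,-.05,-.03,0,.03,.05,.09,.105):
    g=L[b&(abs(L[:,0]-u)<.006)&(L[:,2]>.05)]
    if len(g): t=g[g[:,2]>np.percentile(g[:,2],95)-.003];print(u,len(g),"top z",np.percentile(g[:,2],95),"y",np.median(t[:,1]))
e=L[b&(L[:,2]>.062)&(abs(L[:,2]-.07)<.01)];print("ends x",np.percentile(e[:,0],[.5,99.5]))
for s_ in(-1,1):
    f=L[(abs(L[:,0]-.065*s_)<.008)&(L[:,2]>.083)&(L[:,2]<.092)&(abs(L[:,1])<.04)]
    print("tops",s_,"jaw",np.percentile(f[f[:,1]<0][:,1],[5,50,95]),"tine",np.percentile(f[f[:,1]>0][:,1],[5,50,95]))
print(r.get_state()["time"])
W=cv2.resize(p["pixels"][10:250,130:370],(600,600),interpolation=cv2.INTER_CUBIC)
cv2.imwrite("pics/w6.png",W)
cv2.imwrite("pics/s6.png",np.hstack([A[:,:400],c("side",220,320,295,420)[:,:400]]))
E
python3 g.py
```

```text
22.3833 [-0.3735 -0.6121  0.7582] 0.06004276961277716
-0.12 21 top z 0.06995515912959999 y -0.0002992932277825054
-0.105 206 top z 0.0706127399779677 y -0.0003155100083668686
-0.09 255 top z 0.07057011849316189 y -0.0005591181963689256
-0.05 149 top z 0.0673796441927282 y -0.00036549475211356756
-0.03 1105 top z 0.31650469263899106 y -0.007747528291749527
0 173 top z 0.0673483613128186 y -0.0005248438668306332
0.03 187 top z 0.06755160560314209 y -0.0002206128195912524
0.05 199 top z 0.06747988767033021 y -0.00023327555267170548
0.09 372 top z 0.07053905584004141 y -0.00037672296858509653
0.105 365 top z 0.07091031738543284 y -0.00043501914984689057
ends x [-0.114   0.1135]
tops -1 jaw [-0.0161 -0.0133 -0.0105] tine [0.0135 0.0155 0.0185]
tops 1 jaw [-0.0167 -0.0135 -0.0106] tine [0.0134 0.0157 0.0185]
23.9917
```

View pics/w6.png

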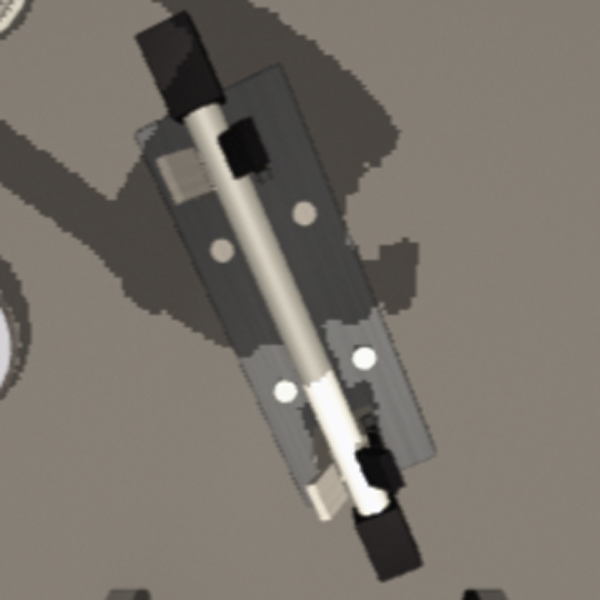

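View pics/s6.png

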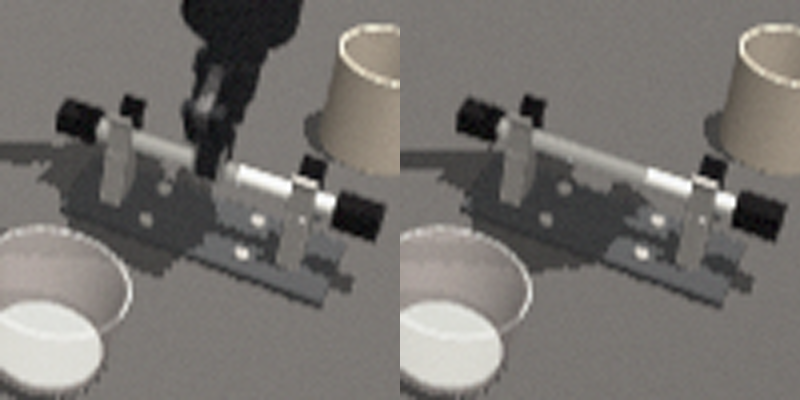

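Both pictures show the bar level in both forks with its end blocks outside them. The tube top is 67.4 mm up along its length (67 mm expected), and the jaw tops are back where they stood when shut. I'm handing in.

```bash
python3 -c "
from h import *
r.close_job();print(r.get_state()['time'])"
```

```text
the job is handed in; nothing more can be done
the job is handed in; nothing more can be done
```

The bag bar is seated in both fork clips, and I handed the job in at about 24 s of the 56 s allowed.

I gripped the bar by its protruding end block and drew it 212 mm clear of the lid unit. I laid it on the open mat and let go. I then took it again by its middle and pressed it down into the bracket. I released it and backed the gripper off before handing in.

- **Seating:** the tube top measured 67.3–67.6 mm at the four tube points read cleanly, where 67 mm is fully home. A fifth point, 30 mm from the middle, gave a stray depth reading of 317 mm, which I put down to something else in view and ignored.
- **Centring:** the bar was within about 1 mm of the bracket's centre both along and across it.
- **Jaws:** both jaw tops were back within the range where they stood before the bar went in. I judged this from depth and the picture, since the joint angle can't be read directly.
- **Forces:** the readings I took at the pressing steps peaked at about 14 N, far below the 120 N limit.
- **Other objects:** the arm kept clear of the can, bottle, container and cup. I didn't measure their positions again, but the cup and container stood in place in the last side view.

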